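# Hold the disc clamp open on its guarded lever

### The job

The clamp on the sample disc has to be held up for a moment. Flip the safety catch off the release lever's grip bar, right over to the side and well past upright, then pull the lever all the way to the front of the unit, up to its stop, and hold it there with the fingers. Finish while still holding it back, with the catch left open and the things standing around left where they are.

Things in the scene. Friction and masses are not known exactly. Their poses are not given: they have to be found in the camera images.
- unit: sample-disc unit fixed on the bench: black box 220 mm (x) by 380 mm (y), white deck 85 mm above the bench. Left half (+y): steel disc with tubes under a hold-down clamp (190 mm high, lifted 35 mm by the lever); right half (-y): the guarded release lever. Origin: centre of the underside; x points to its back (away from the robot), front is -x, y to its left, z up
- lever (a joint): release lever: yoke of two flat dark steel arms with a round grip bar, turning about the unit's y axis through the yoke's origin. 0 = rest, leaning 0.35 rad from upright to the unit's back; grows as the bar is pulled to the front; stop at 0.95 (leaning 0.6 rad to the front). A spring drives it back to 0: about 3.5 N at the bar at first, 9 N at the stop; it does not stay by itself
- yoke: the lever itself, arms and grip bar in one; origin on its turning axis midway between the arms, 70 mm above the bench, inside the housing; its z runs along the arms to the bar, its y along the bar
- grip_bar (a point): the lever's round black plastic grip bar, 14 mm across, along the unit's y axis, 106 mm clear between the arms; the point is its middle, 130 mm from the yoke's origin, at rest 192 mm above the bench with free space below it down to the deck. Once the catch is open it can be pinched from above or hooked from behind at its middle
- catch (a joint): safety catch: steel strap hinged on a post at the right (-y) end of the grip bar, lying over the bar, its jaw hanging in front of the bar and blocking the lever. Turns about the unit's x axis through point catch_hinge: 0 = closed (along the unit's +y), 1.57 = upright, stop at 2.4 (tipped over to the unit's right). Starts 0 to 0.12. Stiff hinge: stays where left; under 1.5 N at the tongue moves it
- catch_hinge (a point): the catch's hinge axis, on top of the aluminium post, 197 mm above the bench, 85 mm to the right (-y) of the grip bar's middle
- catch_tongue (a point): finger tongue at the catch's free end: steel bar 10 mm thick (x), 70 mm long (y, -45 to +25 mm about the point), 22 mm high (z). The point is, when closed, 100 mm to the unit's +y of catch_hinge and 22 mm above it; the 33 mm wide strap ends 30 mm short of it. Its underside is 16 mm above the grip bar's centre line. Pinch it across x from above; it can turn between the pads as the catch swings
- jar: a white round screw-top jar, 56 mm across, 100 mm tall; loose, stands beside or behind the unit; to be left alone. Origin: centre of the underside.
- spare_disc: a bare steel ring-shaped disc lying flat, 110 mm across with a 36 mm hole, 24 mm thick; loose, stands beside or behind the unit; to be left alone. Origin: centre of the underside.
- mouse: a black computer mouse, 100 x 58 x 33 mm; loose, stands beside or behind the unit; to be left alone. Origin: centre of the underside.
- tube_rack: a small white rack, 50 x 100 mm, with eight capped glass tubes, 87 mm tall in all; loose, stands beside or behind the unit; to be left alone. Origin: centre of the underside.

How it is judged:
By the outcome, as a careful person would: the job done as asked, in the order asked, and still so for the second after the job is handed in, while the arm keeps its last pose, push and grip.
It also fails if it takes over 51 s, if anything falls off the work surface, if the arm or the gripper's body presses on something with over 40 N, if the wrist force passes 120 N, or if a joint passes its speed limit or range.

### The arm

A 6-joint arm with a two-finger parallel gripper is mounted at the origin on the work surface. World frame = base frame: x ahead of the robot, y to its left, z up, the work surface at z = 0. Lengths are in mm, angles in degrees, forces in N, time in s.
With the tool pointing down it reaches from about 300 to 850 mm from the base axis. Payload 4.2 kg.
Tool frame: the origin (TCP) lies midway between the tips of the shut fingers; the grasp point (between the pads) lies 19 mm behind it; z points along the fingers, y is the line along which they close (so a half turn about z gives the same grasp; the last joint's range is limited). The gripper opens to 91 mm and grips with 3 to 60 N. Pads are 32 mm wide; open, the fingers measure 118 mm over their backs; the gripper's body (76 mm by 178 mm) begins 60 mm behind the grasp point.
Start: joints at [-74.255, 18.312, 89.639, -0, 72.044, -1.146], TCP at [167.068, -550.21, 213.976] pointing down, gripper open.
Joint ranges: [-177.97, 177.97], [-48.28, 115.42], [12.27, 149.76], [-77.06, 257.06], [2.81, 150.46], [-146.56, 146.56]. Speed limits (degrees/s): [147.25, 147.25, 180, 180, 180, 180].

### API

Orientations are given as [roll, pitch, yaw] about the fixed x, y, z axes, in that order (R = Rz(yaw) Ry(pitch) Rx(roll)).
In Python, from workcell import env gives the robot as it stands.
- The arm moves only by the shell command python3 -m jog 'ROWS' [FORCE]. ROWS is a JSON object of lists of equal length, an entry for each row: "jaw": the finger opening in mm, from 0 to 91.2; "slide": the shift along the tool's x, y, z in units of 30 mm (1.0 is 30 mm), a list of three; "spin": the turn about the tool's z in units of 8 degrees (1.0 is 8 degrees). In form: {"jaw": [jaw, ...], "slide": [[dx, dy, dz], ...], "spin": [spin, ...]}. A call has 1 to 10 rows; each row shifts and turns the commanded pose from where the row before left it, along the tool's axes as they then stand; what a row does not reach is not made up. A row lasts 1/10 s, in which the tool goes at most 50 mm and 8.59 degrees, less where a joint would pass 70% of its speed; a pose out of reach is approached as far as the arm can. A call is refused whole if a number of a shift passes 1 or a number of a turn 1, either way. A call with a gripper value outside its range is refused whole. The fingers move at their own pace and stop on an object; FORCE is the grip in N (left out, the last holds). Time passes only in rows, so rows that do not move let the fingers close. It gives the time, the measured TCP pose, the force, the opening and the grip force at its end, in the units of the state.
- env.state(): the state, without advancing time (a new reading comes with each control period).
- env.grab_frame(name): name is "side" or "top" or "wrist"; returns the picture (384x512x3 uint8, red, green, blue); there is no depth.
- env.camera_model(name): a dict with "fx", "fy", "cx", "cy" (pixels), "D" ([k1, k2, p1, p2, k3] as OpenCV has them; the pictures are not rectified), "camera_from_world" (4x4, takes a point from world to camera coordinates). Camera axes: x right, y up, looking along -z (the intrinsics and any distortion apply to the point x, -y, -z); pixel columns grow to the right and rows downward; lengths in mm; the calibration is good to about 2 mm. A picture is of the moment at which its call begins: read the wrist's pose just before it. camera_model takes no time and is no camera call; for the wrist camera it gives the pose at the moment of the call.
- env.job_done(): hands the job in; it is judged then, once.
The state is a dict: "time_s": time; "qpos": joint angles; "qvel": joint speeds; "effort": joint torques, N m; "ee_pos": TCP position; "ee_rot": TCP orientation; "force": force on the tool from outside, world axes, zero at the start; "torque": the same for the moment, N m; "gripper_width": finger opening in mm; "gripper_force": force on a finger pad.
Only numpy, scipy, OpenCV 4.12 (cv2) and the standard library are available. Lean on these libraries where they do the work, as an engineer would, in place of code of your own. Each camera call takes 0.05 s, during which the arm holds its last target. There are 200 camera calls.

## Working session

There is one attempt and no reset: what is moved stays moved. The work goes in short steps, Python scripts to look and compute and a shell command to move; the robot and the scene stay as the last step left them, time stands still between calls to the robot, and variables do not carry over. Pictures are saved under pics/ and viewed, at most 10 in all, crops included, and the job is handed in when it is done.

```bash
mkdir -p pics
python3 - <<'E'
from workcell import env
import cv2,numpy as np
s=env.state();print(s)
ims=[]
for n in("side","top"):
    im=env.grab_frame(n)[:,:,::-1].copy();cv2.imwrite(f"pics/{n}0.png",im)
    m=env.camera_model(n);print(n,{k:np.round(v,3).tolist() for k,v in m.items()})
E
```

```text
{'time_s': 0.0, 'qpos': array([-7.42542241e+01,  1.83495863e+01,  8.97065604e+01, -2.34071241e-03,
        7.20426115e+01, -1.14531353e+00]), 'qvel': array([-0.05208622, -0.02484873,  0.01301895, -0.00123676, -0.10499432,
       -0.08343481]), 'effort': array([-1.48847419e-03, -4.12458837e+01, -2.31976140e+01,  7.23089534e-02,
        4.56528040e-02, -1.41703713e-04]), 'ee_pos': array([ 166.92559636, -549.71101439,  213.13982563]), 'ee_rot': array([-1.79901217e+02,  2.51001772e-04,  1.68918132e+01]), 'force': array([-0.37283263, -0.25596546,  0.01120417]), 'torque': array([ 0.03674273,  0.00243168, -0.03893559]), 'gripper_force': 0.0, 'gripper_width': 91.424705467239}
side {'fx': 346.606, 'fy': 346.606, 'cx': 257.38, 'cy': 189.866, 'D': [-0.012, 0.0, 0.0, 0.0, 0.0], 'camera_from_world': [[0.998, -0.058, 0.01, -607.244], [0.025, 0.567, 0.823, -221.934], [-0.053, -0.822, 0.568, -895.276], [0.0, 0.0, 0.0, 1.0]]}
top {'fx': 496.159, 'fy': 496.159, 'cx': 255.886, 'cy': 190.159, 'D': [-0.024, 0.0, 0.0, 0.0, 0.0], 'camera_from_world': [[-0.017, -1.0, -0.005, 145.615], [0.998, -0.018, 0.068, -608.619], [-0.068, -0.004, 0.998, -1285.917], [0.0, 0.0, 0.0, 1.0]]}
```

View pics/side0.png

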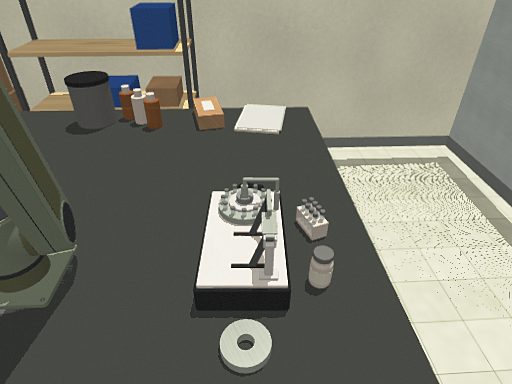

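View pics/top0.png

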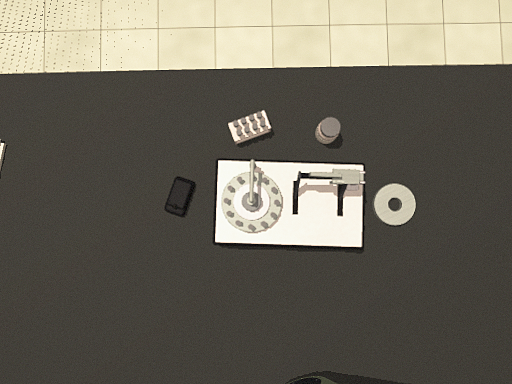

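The top view shows the unit's deck at about (215..364, 160..247), nearly square to the world axes. The lever and catch lie around (295..365, 170..215), the ring at (395,204), the jar at (328,131), the rack at (250,127) and the mouse at (180,196). Next I enlarge the lever area in both views.

```bash
cat > h.py <<'E'
import numpy as np,cv2
from workcell import env
def ray(m,px):
    K=np.array([[m["fx"],0,m["cx"]],[0,m["fy"],m["cy"]],[0,0,1]])
    u=cv2.undistortPoints(np.array([[px]],float),K,np.array(m["D"],float))[0,0]
    T=np.array(m["camera_from_world"]);d=T[:3,:3].T@np.array([u[0],-u[1],-1])
    return -T[:3,:3].T@T[:3,3],d/np.linalg.norm(d)
def onz(m,px,z):
    c,d=ray(m,px);return c+d*(z-c[2])/d[2]
def tri(m1,p1,m2,p2):
    c1,d1=ray(m1,p1);c2,d2=ray(m2,p2)
    t=np.linalg.lstsq(np.c_[d1,-d2],c2-c1,rcond=None)[0]
    a,b=c1+d1*t[0],c2+d2*t[1];return (a+b)/2,np.linalg.norm(a-b)
def proj(m,P):
    K=np.array([[m["fx"],0,m["cx"]],[0,m["fy"],m["cy"]],[0,0,1]])
    T=np.array(m["camera_from_world"]);p=T[:3,:3]@P+T[:3,3]
    return cv2.projectPoints(np.array([[p[0],-p[1],-p[2]]]),np.zeros(3),np.zeros(3),K,np.array(m["D"],float))[0][0,0]
E
python3 - <<'E'
from h import *
a=cv2.imread("pics/side0.png")[170:310,190:300];b=cv2.imread("pics/top0.png")[150:255,205:375]
a=cv2.resize(a,None,fx=4,fy=4,interpolation=cv2.INTER_CUBIC);cv2.imwrite("pics/a.png",a)
b=cv2.resize(b,None,fx=4.7,fy=4.7,interpolation=cv2.INTER_CUBIC);cv2.imwrite("pics/b.png",b)
t=cv2.imread("pics/top0.png");w=(t.min(2)>120).astype(np.uint8)
w[:150]=0;w[255:]=0;w[:,:205]=0;w[:,369:]=0
c=max(cv2.findContours(w,0,1)[0],key=cv2.contourArea);r=cv2.minAreaRect(c);print(r)
m=env.camera_model("top")
P=[onz(m,p,85) for p in cv2.boxPoints(r)];print(np.round(P,1),np.mean(P,0),np.linalg.norm(np.diff(P,axis=0),axis=1))
E
```

```text
((289.5914306640625, 202.34799194335938), (147.39517211914062, 84.0534896850586), 1.9749338626861572)
[[ 479.7  240.    85. ]
 [ 690.   230.3   85. ]
 [ 670.6 -140.    85. ]
 [ 460.7 -126.1   85. ]] [575.25661125  51.03744931  85.        ] [210.61148945 370.80117273 210.38561918]
```

View pics/a.png

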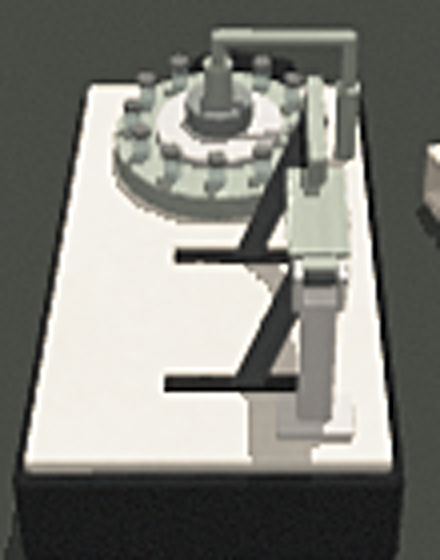

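View pics/b.png

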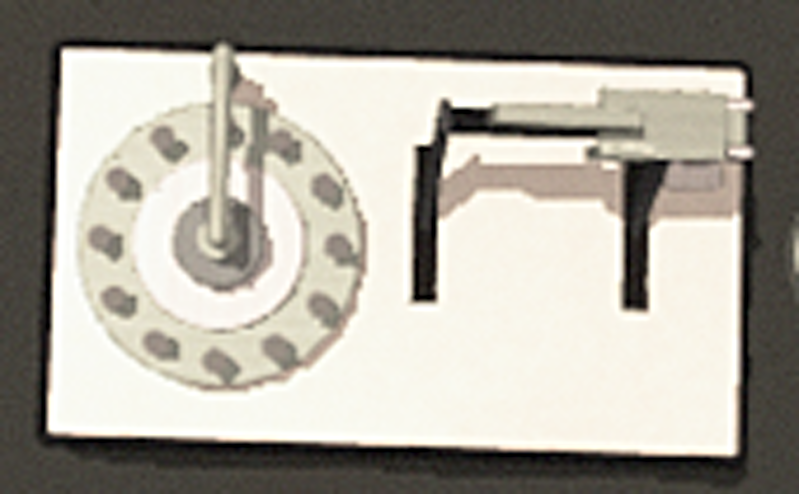

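The side crop shows the catch strap at about (316,225) and the tongue upright at (316,85..190); the post is below it. In the top crop the tongue runs from (497,113) to (642,130), with the strap at (665,125), the hinge end at about (740,125) and the bar's arms at x=425 and x=637. Next I triangulate these points.

Run:
```python
from h import *
s=env.camera_model("side");t=env.camera_model("top")
S=lambda x,y:(x/4+190-.4,y/4+170-.4)
T=lambda x,y:(x/4.7+205-.4,y/4.7+150-.4)
for n,a,b in [("tongue far top",S(317,78),T(497,112)),("strap far right(+x)",S(345,168),T(600,90)),("strap near +x",S(347,254),T(727,93)),("strap near -x",S(290,250),T(727,158)),("bar far end",S(302,112),T(445,115))]:
    p,e=tri(s,a,t,b);print(n,p.round(1),round(e,1))
print("tongue ends on z=230:",onz(t,T(497,112),230),onz(t,T(642,131),230))
y=np.radians(-2.9);R=np.array([[np.cos(y),-np.sin(y)],[np.sin(y),np.cos(y)]]);print("R",R)
```

```text
tongue far top [632.   14.2 242.7] 2.8
strap far right(+x) [644.1 -38.  217.1] 2.5
strap near +x [ 640.8 -100.3  208.9] 0.9
strap near -x [610.  -98.7 211.6] 0.7
bar far end [630.3  35.3 203.7] 6.3
tongue ends on z=230: [631.8548846   12.88712908 230.        ] [621.66071427 -55.25065086 230.        ]
R [[ 0.99871936  0.05059294]
 [-0.05059294  0.99871936]]
```

Measurements agree: the strap is 31 mm wide at 209..217 mm high, the tongue is 69 mm long with its end at about 240 mm, and the unit yaw is about -2.9°. So the tongue point is near (629.5, -11, ~229) and the tool yaw needed is about 87°. I'll move above it now.

```bash
python3 -m jog '{"jaw":[91,91,91,91,91,91,91,91,91,91],"slide":[[0.9,-0.57,-0.45],[0.9,-0.57,-0.45],[0.9,-0.57,-0.45],[0.9,-0.57,-0.45],[0.9,-0.57,-0.45],[0.9,-0.57,-0.45],[0.9,-0.57,-0.45],[0.9,-0.57,-0.45],[0.9,-0.57,-0.45],[0.9,-0.57,-0.45]],"spin":[0,0,0,0,0,0,0,0,0,0]}'
python3 -m jog '{"jaw":[91,91,91,91,91,91,91,91,91,91],"slide":[[0.9,-0.57,0],[0.9,-0.57,0],[0.9,-0.57,0],[0.9,-0.57,0],[0.9,-0.57,0],[0.9,-0.57,0],[0.9,-0.57,0],[0.9,-0.57,0],[0.9,-0.57,0],[0.9,-0.57,0]],"spin":[0,0,0,0,0,0,0,0,0,0]}'
python3 -m jog '{"jaw":[91,91,91,91,91,91,91,91,91,91],"slide":[[0,0,0],[0,0,0],[0,0,0],[0,0,0],[0,0,0],[0,0,0],[0,0,0],[0,0,0],[0,0,0],[0,0,0]],"spin":[-1,-1,-1,-1,-1,-1,-1,-1,-0.78,0]}'
python3 - <<'E'
from h import *
print(env.camera_model("wrist"))
cv2.imwrite("pics/w1.png",env.grab_frame("wrist")[:,:,::-1]);print(env.state()["ee_pos"],env.state()["ee_rot"],env.state()["qpos"])
E
```

```text
time_s: 1.1
ee_pos: [376.2, -306.9, 349.2]
ee_rot: [-180.0, 0.0, 16.9]
force: [-0.2, 0.0, 0.5]
gripper_width: 91.1
gripper_force: 0.0
time_s: 2.1
ee_pos: [584.9, -64.9, 348.4]
ee_rot: [-180.0, 0.1, 16.9]
force: [-0.2, 0.1, 0.4]
gripper_width: 91.1
gripper_force: 0.0
time_s: 3.1
ee_pos: [584.2, -66.0, 348.4]
ee_rot: [-179.9, 0.0, 87.1]
force: [-0.2, 0.5, 0.4]
gripper_width: 90.9
gripper_force: 0.0
{'fx': 301.13506024785266, 'fy': 301.13506024785266, 'cx': 252.8907143893761, 'cy': 192.7590822514995, 'D': array([-0.06411482,  0.        ,  0.        ,  0.        ,  0.        ]), 'camera_from_world': array([[ 9.98732861e-01, -5.02490765e-02, -2.77526344e-03,
        -5.84991323e+02],
       [ 4.80658461e-02,  9.68774024e-01, -2.43241784e-01,
         9.68370843e+01],
       [ 1.49112781e-02,  2.42800168e-01,  9.69961717e-01,
        -5.12661046e+02],
       [ 0.00000000e+00,  0.00000000e+00,  0.00000000e+00,
         1.00000000e+00]])}
[584.28426375 -66.06822659 348.51913498] [-1.79952991e+02  2.08732524e-03  8.69978611e+01] [-7.56865793e+00  1.67974907e+01  7.28546946e+01 -5.82353013e-03
  9.03945084e+01 -4.56655590e+00]
```

View pics/w1.png

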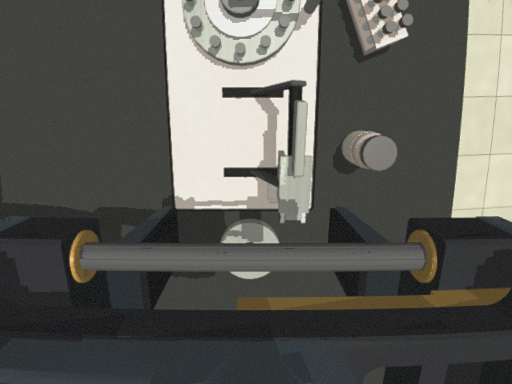

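The wrist view shows the tongue from (302,101) at its far end to (299,175), the strap around (296,180), the bar under it at (296,92), and the arms ending at (222,92) and (222,172). I triangulate against the top view.

Run:
```python
from h import *
s=env.camera_model("side");t=env.camera_model("top");w=env.camera_model("wrist")
S=lambda x,y:(x/4+190-.4,y/4+170-.4)
T=lambda x,y:(x/4.7+205-.4,y/4.7+150-.4)
for n,a,b in [("tongue far top",(302,101),T(497,110)),("strap far +x",(311,155),T(600,90)),("strap near +x",(308,208),T(727,93)),("strap near -x",(279,208),T(727,158))]:
    p,e=tri(w,a,t,b);print(n,p.round(1),round(e,1))
for z in (225,240):print(z,onz(w,(302,101),z),onz(w,(300,173),z))
g=cv2.imread("pics/w1.png");
for r in (110,125,140): print(r,g[r,286:316].astype(int).mean(1).round().tolist())
```

```text
tongue far top [631.9  13.7 236.9] 0.3
strap far +x [642.7 -37.9 218.6] 0.4
strap near +x [ 644.9 -105.4  181.9] 1.8
strap near -x [ 613.  -108.1  165.8] 0.4
225 [633.64857322  14.24059259 225.        ] [630.52700635 -54.62042121 225.        ]
240 [631.29035611  13.57885078 240.        ] [628.32790574 -51.77209131 240.        ]
110 [230.0, 234.0, 145.0, 56.0, 14.0, 31.0, 36.0, 49.0, 77.0, 83.0, 92.0, 143.0, 170.0, 180.0, 182.0, 183.0, 183.0, 183.0, 186.0, 181.0, 167.0, 170.0, 233.0, 233.0, 233.0, 232.0, 234.0, 235.0, 223.0, 91.0]
125 [232.0, 209.0, 116.0, 43.0, 20.0, 27.0, 35.0, 76.0, 83.0, 85.0, 136.0, 160.0, 178.0, 182.0, 177.0, 182.0, 183.0, 183.0, 180.0, 170.0, 169.0, 230.0, 233.0, 232.0, 234.0, 232.0, 234.0, 231.0, 155.0, 62.0]
140 [232.0, 160.0, 67.0, 26.0, 28.0, 30.0, 58.0, 79.0, 87.0, 121.0, 153.0, 172.0, 181.0, 179.0, 177.0, 179.0, 179.0, 183.0, 169.0, 171.0, 226.0, 231.0, 229.0, 230.0, 229.0, 232.0, 233.0, 204.0, 100.0, 37.0]
```

The tongue's far top is at (632, 14, 237..242), so the catch sits at about 0.08 and the tongue point is near (630.3, -10, 226). I'll go down over it with the TCP at about z 209, just outboard of the point, and then pinch.

```bash
python3 -m jog '{"jaw":[50,50,50,50,50,50,50,50,50,50],"slide":[[0.7,0.48,0],[0.7,0.48,0],[0.68,0.47,0],[0,0,0.9],[0,0,0.9],[0,0,0.9],[0,0,0.9],[0,0,0.5],[0,0,0],[0,0,0]],"spin":[0,0,0,0,0,0,0,0,0,0]}' 10
python3 - <<'E'
from h import *
cv2.imwrite("pics/w2.png",env.grab_frame("wrist")[:,:,::-1])
E
```

```text
time_s: 4.15
ee_pos: [630.6, -5.9, 226.3]
ee_rot: [180.0, 0.0, 87.1]
force: [-0.1, 0.4, -0.0]
gripper_width: 50.2
gripper_force: 0.0
```

View pics/w2.png

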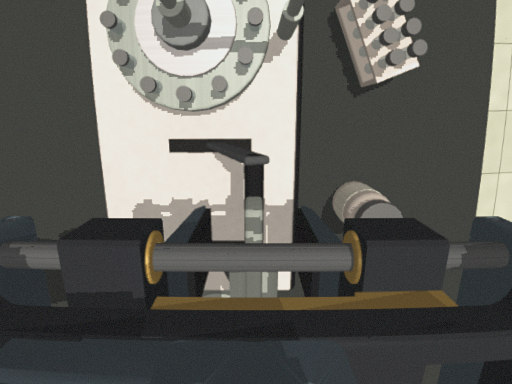

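The tongue, seen at (254, 197..240), is centred between the fingers at x of about 207 and 303. I descend the last 16 mm and close.

```bash
python3 -m jog '{"jaw":[50,50,5,5,5,5,5,5],"slide":[[0,0,0.35],[0,0,0.2],[0,0,0],[0,0,0],[0,0,0],[0,0,0],[0,0,0],[0,0,0]],"spin":[0,0,0,0,0,0,0,0]}' 10
python3 - <<'E'
from h import *
# planned arc of grip point about hinge in unit yz
s=env.state();p=s["ee_pos"]+[0,0,19];R=p[2]-197
yu=105.0;r=np.hypot(yu,R);a0=np.arctan2(R,yu);P=[]
for k in np.linspace(0,2.3,24):
    P.append((r*np.cos(a0+k),r*np.sin(a0+k)))
print(r,a0,np.round(np.diff(P,axis=0)*[1,-1]/30,2).tolist())
E
```

```text
time_s: 5.0
ee_pos: [630.8, -5.9, 209.7]
ee_rot: [179.9, 0.0, 87.1]
force: [1.2, 0.5, 0.2]
gripper_width: 9.9
gripper_force: 10.0
109.67612727273212 0.2930605438979352 [[-0.12, -0.34], [-0.16, -0.33], [-0.19, -0.31], [-0.22, -0.29], [-0.25, -0.27], [-0.27, -0.24], [-0.3, -0.21], [-0.32, -0.18], [-0.33, -0.15], [-0.35, -0.12], [-0.36, -0.08], [-0.36, -0.05], [-0.37, -0.01], [-0.36, 0.03], [-0.36, 0.06], [-0.35, 0.1], [-0.34, 0.13], [-0.33, 0.17], [-0.31, 0.2], [-0.29, 0.23], [-0.26, 0.25], [-0.24, 0.28], [-0.21, 0.3]]
```

```bash
python3 -m jog '{"jaw":[5,5,5,5,5,5,5,5,5,5],"slide":[[-0.12,0,-0.34],[-0.16,0,-0.33],[-0.19,0,-0.31],[-0.22,0,-0.29],[-0.25,0,-0.27],[-0.27,0,-0.24],[-0.3,0,-0.21],[0,0,0],[0,0,0],[0,0,0]],"spin":[0,0,0,0,0,0,0,0,0,0]}'
```

```text
time_s: 6.0
ee_pos: [628.4, -51.4, 269.8]
ee_rot: [179.9, 0.0, 87.1]
force: [3.9, -1.2, 3.0]
gripper_width: 10.3
gripper_force: 10.0
```

```bash
python3 -m jog '{"jaw":[5,5,5,5,5,5,5,5,5,5],"slide":[[-0.32,0,-0.18],[-0.33,0,-0.15],[-0.35,0,-0.12],[-0.36,0,-0.08],[-0.36,0,-0.05],[-0.37,0,-0.01],[-0.36,0,0.03],[-0.36,0,0.06],[0,0,0],[0,0,0]],"spin":[0,0,0,0,0,0,0,0,0,0]}'
python3 - <<'E'
from h import *
a=env.grab_frame("side")[170:310,190:330,::-1];cv2.imwrite("pics/s2.png",cv2.resize(a,None,fx=4,fy=4,interpolation=cv2.INTER_CUBIC))
E
```

```text
time_s: 7.0
ee_pos: [623.9, -137.2, 284.2]
ee_rot: [180.0, 0.2, 87.1]
force: [5.5, -2.7, 0.6]
gripper_width: 9.9
gripper_force: 10.0
```

View pics/s2.png

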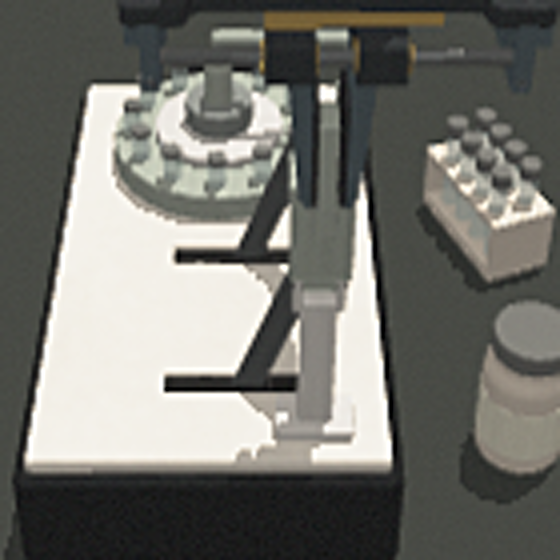

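The catch stands about upright between the fingers, with the tongue at (325,130) and the strap at (320,250). I continue over to the right.

```bash
python3 -m jog '{"jaw":[5,5,5,5,5,5,5,5,5],"slide":[[-0.35,0,0.1],[-0.34,0,0.13],[-0.33,0,0.17],[-0.31,0,0.2],[-0.29,0,0.23],[-0.26,0,0.25],[0,0,0],[0,0,0],[0,0,0]],"spin":[0,0,0,0,0,0,0,0,0]}'
```

```text
time_s: 7.95
ee_pos: [621.0, -193.4, 250.7]
ee_rot: [-180.0, 0.1, 87.1]
force: [4.7, -2.0, 0.3]
gripper_width: 9.9
gripper_force: 10.0
```

The catch is at about 2.2 rad. I release it, go up and over the bar, and look again.

```bash
python3 -m jog '{"jaw":[40,40,40,40,40,40,40,40,40,40],"slide":[[0,0,0],[0,0,0],[0,0,0],[0,0,-0.9],[0,0,-0.9],[0,0,-0.9],[0.3,0,-0.8],[1,0,0],[1,0,0],[0,0,0]],"spin":[0,0,0,0,0,0,0,0,0,0]}'
python3 - <<'E'
from h import *
for n in("wrist","side","top"): cv2.imwrite(f"pics/{n}3.png",env.grab_frame(n)[:,:,::-1])
w=env.camera_model("wrist")
np.save("w3.npy",w,allow_pickle=True);print(env.state()["ee_pos"])
a=cv2.imread("pics/wrist3.png");b=cv2.imread("pics/side3.png")[170:330,190:300];
cv2.imwrite("pics/c3.png",np.hstack([a[:,:500],cv2.resize(b,(264,384))]))
E
```

```text
time_s: 8.95
ee_pos: [623.9, -119.5, 356.8]
ee_rot: [-179.9, -0.1, 87.4]
force: [-0.5, -0.4, 0.2]
gripper_width: 40.1
gripper_force: 0.0
[ 624.06280231 -123.08714261  356.38209201]
```

View pics/c3.png

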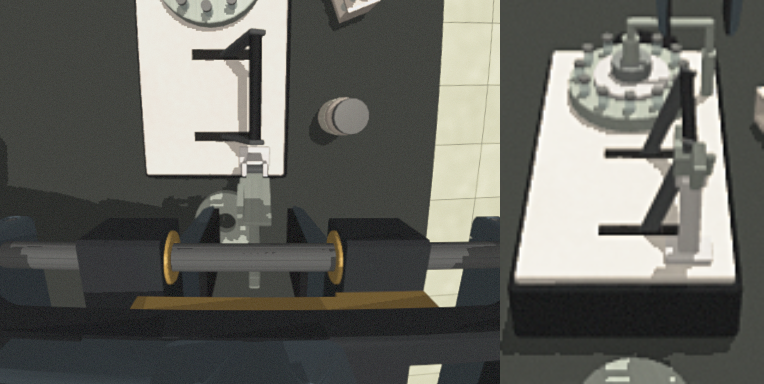

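The catch is open, tipped over to the right at wrist pixels (255, 180..290). The bar runs from (257,31) to (256,141) in the wrist view, and its far end is at (686,70) in the side inset.

Run:
```python
from h import *
w=np.load("w3.npy",allow_pickle=True).item();s=env.camera_model("side")
print("far end tri",tri(w,(257,31),s,((686-500)/2.4+190,72/2.4+170)))
a,b=onz(w,(257,33),192),onz(w,(256,139),192);print(a,b,(a+b)/2,np.linalg.norm(a-b))
g=cv2.imread("pics/wrist3.png")
for r in(70,90,110):
  v=g[r,:,:].mean(1);c=np.where(v[235:275]<90)[0]+235;print(r,c.min(),c.max(),onz(w,((c.min()+c.max()+1)/2,r),192))
```

```text
far end tri (array([633.50408606,  29.21754852, 200.45341546]), np.float64(1.8650980193237043))
[634.52859332  29.37295142 192.        ] [628.31458252 -79.03223012 192.        ] [631.42158792 -24.82963935 192.        ] 108.58313549506614
70 250 260 [631.2247509   -7.02893906 192.        ]
90 250 260 [630.24837982 -27.2988402  192.        ]
110 250 260 [629.25175196 -48.02521182 192.        ]
```

The bar's middle is about (630.5, -26, 192), matching the stated height and the 108 mm span. I go over it, down to z of about 205, and check the pose.

```bash
python3 -m jog '{"jaw":[40,40,40,40,40,40,40,40,40,40],"slide":[[0.81,0.01,0],[0.81,0.01,0],[0.81,0.01,0],[0.81,0.01,0],[0,0,0.9],[0,0,0.9],[0,0,0.9],[0,0,0.9],[0,0,0.9],[0,0,0.5]],"spin":[0,0,0,0,0,0,0,0,0,0]}'
python3 -m jog '{"jaw":[40,40],"slide":[[0,0,0],[0,0,0]],"spin":[0,0]}'
```

```text
time_s: 10.1
ee_pos: [629.2, -27.0, 203.8]
ee_rot: [-179.7, 0.0, 87.1]
force: [-0.2, -1.0, -0.0]
gripper_width: 39.8
gripper_force: 0.0
time_s: 10.3
ee_pos: [630.8, -26.6, 207.0]
ee_rot: [-180.0, 0.0, 87.1]
force: [-0.5, -0.3, 0.3]
gripper_width: 40.0
gripper_force: 0.0
```

```bash
python3 -m jog '{"jaw":[40,40,40,8,8,8,8,8,8],"slide":[[0,0,0.55],[0,0,0.55],[0,0,0],[0,0,0],[0,0,0],[0,0,0],[0,0,0],[0,0,0],[0,0,0]],"spin":[0,0,0,0,0,0,0,0,0]}' 25
python3 - <<'E'
import numpy as np
a=np.linspace(-.35,.60,13);P=130*np.c_[np.sin(a),-np.cos(a)];print(np.round(np.diff(P,axis=0)/30,2).tolist(),P[-1]-P[0])
E
```

```text
time_s: 11.2
ee_pos: [630.3, -25.8, 174.8]
ee_rot: [180.0, 0.0, 87.1]
force: [-3.2, -0.3, 5.1]
gripper_width: 13.3
gripper_force: 25.0
[[0.33, -0.1], [0.33, -0.08], [0.34, -0.05], [0.34, -0.02], [0.34, 0.0], [0.34, 0.03], [0.34, 0.06], [0.33, 0.08], [0.33, 0.11], [0.32, 0.13], [0.3, 0.16], [0.29, 0.18]] [117.98023651  14.82482273]
```

The bar is held (13.3 mm opening, 25 N). I pull it along the arc to the front.

```bash
python3 -m jog '{"jaw":[8,8,8,8,8,8,8,8,8,8],"slide":[[0,-0.33,-0.1],[0,-0.33,-0.08],[0,-0.34,-0.05],[0,-0.34,-0.02],[0,-0.34,0],[0,-0.34,0.03],[0,-0.34,0.06],[0,-0.33,0.08],[0,0,0],[0,0,0]],"spin":[0,0,0,0,0,0,0,0,0,0]}'
```

```text
time_s: 12.2
ee_pos: [554.6, -21.8, 179.3]
ee_rot: [179.2, -0.0, 87.1]
force: [6.0, -0.8, 7.8]
gripper_width: 13.2
gripper_force: 25.0
```

```bash
python3 -m jog '{"jaw":[8,8,8,8,8,8,8],"slide":[[0,-0.33,0.11],[0,-0.32,0.13],[0,-0.3,0.16],[0,-0.25,0.15],[0,0,0],[0,0,0],[0,0,0]],"spin":[0,0,0,0,0,0,0]}'
```

```text
time_s: 12.9
ee_pos: [519.2, -20.0, 162.8]
ee_rot: [179.2, -0.0, 87.1]
force: [6.8, -0.6, 6.7]
gripper_width: 13.5
gripper_force: 25.0
```

It has moved 111 mm of the 118 mm travel and there is no stop force yet. I go on in small steps until the force rises.

```bash
python3 -m jog '{"jaw":[8,8,8,8],"slide":[[0,-0.12,0.07],[0,-0.12,0.07],[0,0,0],[0,0,0]],"spin":[0,0,0,0]}'; python3 -m jog '{"jaw":[8,8,8],"slide":[[0,-0.12,0.08],[0,0,0],[0,0,0]],"spin":[0,0,0]}'
```

```text
time_s: 13.3
ee_pos: [512.8, -19.6, 158.6]
ee_rot: [179.1, -0.0, 87.1]
force: [8.5, 0.4, 6.6]
gripper_width: 13.2
gripper_force: 25.0
time_s: 13.6
ee_pos: [512.2, -19.6, 157.9]
ee_rot: [178.7, -0.0, 87.1]
force: [11.4, 0.6, 11.5]
gripper_width: 13.4
gripper_force: 25.0
```

It is at the stop: travel 118 mm, and the force rises while the motion stops. One more small push for margin, then a check picture.

```bash
python3 -m jog '{"jaw":[8,8,8,8],"slide":[[0,-0.12,0.07],[0,0,0],[0,0,0],[0,0,0]],"spin":[0,0,0,0]}'
python3 - <<'E'
from h import *
a=env.grab_frame("side")[160:384,180:345,::-1];b=env.grab_frame("top")[100:260,150:430,::-1]
cv2.imwrite("pics/f.png",np.hstack([cv2.resize(a,(330,448)),cv2.resize(b,(460,448))]))
E
```

```text
time_s: 14.0
ee_pos: [512.1, -19.6, 157.7]
ee_rot: [178.2, -0.0, 87.1]
force: [15.1, 0.2, 15.0]
gripper_width: 13.6
gripper_force: 25.0
```

View pics/f.png

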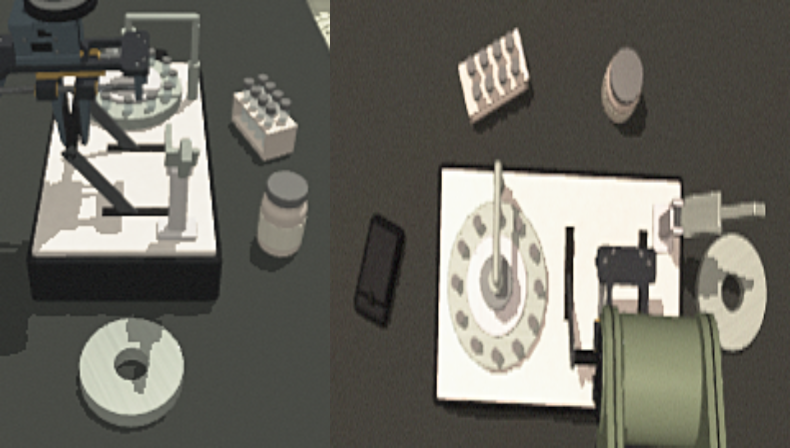

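The lever leans fully forward in the fingers, with the arms from (135,148) to (72,150) in the side view. The clamp is raised at (160,20), the catch is tipped over to the right at (720,212) in the top view, and the loose things are where they were. I hand it in.

```bash
python3 -c "
from workcell import env
print(env.job_done())"
```

```text
the job is handed in; nothing more can be done
None
```

The job is handed in at about 14 s: the catch is open at about 2.2 rad, the fingers hold the lever at its front stop with the clamp raised, and the loose items look unmoved in the final pictures.

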